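# Load the die and index the press shuttle

## Task

Lift the stainless pressing die out of the blue bin and stand it upright, fully down, in the round nest of the aluminium shuttle. Then pull the red plunger knob up to unlock the shuttle, slide the shuttle to the next hole towards the press so that the die stands under the ram, and let the pin go fully home in that hole. Finish while still gripping the red knob with the pin held home, and leave the other things on the bench where they are.

Things in the scene. Friction and masses are not known exactly. Their poses are not given: they have to be found in the camera images.
- die_center (a point): Stainless steel pressing die: upright cylinder 32 mm in diameter, 60 mm high in all (straight side from the foot up to 50 mm, then a 20 mm nose), 0.26 to 0.43 kg. Stands on its foot in the blue bin beside a flat white seal ring, on either side of the bin. This point is on its axis, half-way up (30 mm above its foot); its z axis points up along the die.
- bin: Fixed open blue bin, 170 (x) x 230 (y) x 40 mm high, walls and floor 5 mm thick, turned a little. Origin: centre of its underside; y along its long side. The die stands 50 to 60 mm from the bin's centre along its long side; the ring lies at the other side. The strip across the short way is free on both sides of the die.
- nest (a point): Centre of the floor of the round nest in the top of the aluminium shuttle plate of the press: a blind hole 36 mm in diameter and 10 mm deep. The nest floor is 35 mm above the bench, the plate's top 45 mm above it. Moves with the shuttle; z points up.
- press: Fixed black cast-iron hand press with a green lever, and the bed on which the shuttle runs. Origin: on the bench under the ram axis. The ram's underside is 123 mm above the bench; the press head starts 35 mm from the ram axis on the loading side, 200 mm and more above the bench. Its y axis is the direction of the shuttle bed, pointing from the ram towards the loading side; the shuttle slides along minus y to go under the ram. Turned up to 0.2 rad.
- shuttle (a joint): Shuttle position in m along the bed, growing towards the ram (press frame minus y). 0: loading position, pin locked in the loading hole, nest 130 mm from the ram axis. 0.130: the next hole towards the press, nest under the ram axis. Travel -0.060 to 0.150 (there is a service hole at -0.050). Slides with about 2.5 N of friction; it can only move while the pin is out of its hole. Holes are 10 mm long for an 8 mm pin.
- plunger (a joint): Lift of the spring-loaded lock plunger in m: 0 is fully down (pin home, 12 mm deep in the hole), 0.018 fully pulled up. The pin clears the brass index bar above 0.012. A spring pushes it down with 4 N at the bottom, 7 N at the top. Over the bar between holes a released pin rests on the bar; its round tip drops into the hole when over it.
- knob: Red round plunger knob, 28 mm in diameter and 24 mm high, upright, on top of the 20 mm thick barrel of the shuttle's plunger. Origin: its centre, 92 mm above the bench with the pin home; the top of the barrel is 17 mm below that centre with the pin home. It sits on the shuttle 65 mm to the minus x side and 150 mm to the plus y side of the nest (press frame), rises with the plunger and travels with the shuttle.
- press_hole (a point): Middle of the mouth of the next hole (10 mm) in the brass index bar, at the bar's top 40 mm above the bench: the hole the pin must enter. 130 mm along the bed (press frame minus y) from the loading hole.
- seal_ring: White polymer seal ring, 44 mm outside, 7 mm high, flat in the bin. Leave it in the bin. Origin: centre of its underside.
- shell: Titanium pacemaker shell, flat, about 50 x 48 x 8 mm, on the bench nearest the robot. Leave alone. Origin: its underside.
- jar: Amber glass jar with black cap, 60 mm in diameter, 85 mm high, at the back. Leave alone. Origin: centre of its underside.
- screwdriver: Screwdriver lying at the back. Leave alone. Origin: its underside.
- weight: Brass cylinder, 38 mm in diameter, 30 mm high, at the back. Leave alone. Origin: centre of its underside.
- cup: Small steel bowl, 70 mm in diameter, 45 mm high, at the left. Leave alone. Origin: centre of its underside.
There are look-alikes about, which are no part of the job. What is shaped like the part that bears die_center but black, pink or purple is not meant.

How it is judged:
By the outcome, as a careful person would: the job done as asked, in the order asked, and still so for the second after the job is handed in, while the arm keeps its last pose, push and grip.
It also fails if it takes over 51 s, if anything falls off the work surface, if the arm or the gripper's body presses on something with over 40 N, if the wrist force passes 120 N, or if a joint passes its speed limit or range.

## Robot

A 6-joint arm with a two-finger parallel gripper is mounted at the origin on the work surface. World frame = base frame: x ahead of the robot, y to its left, z up, the work surface at z = 0. Lengths are in m, angles in rad, forces in N, time in s.
With the tool pointing down it reaches from about 0.375 to 0.925 m from the base axis. Payload 5.7 kg.
Tool frame: the origin (TCP) lies on the centre line of the jaws, within the pads' length; the fingertips stand 14 mm ahead of it and the grasp point (between the pads) lies 5 mm behind it; z points along the fingers, y is the direction in which the jaws open and shut (so a half turn about z gives the same grasp; the last joint's range is limited). The gripper opens to 88 mm and grips with 3 to 60 N. Pads are 20 mm wide; open, the fingers measure 115 mm over their backs; the gripper's body (75 mm by 178 mm) begins 61 mm behind the grasp point.
Start: joints at [-1.244, 0.359, 1.51, -0, 1.272, -0.115], TCP at [0.257, -0.542, 0.237] pointing down, gripper open.
Joint ranges: [-2.97, 2.97], [-1.01, 2.36], [0.21, 2.38], [-0.96, 4.11], [0.2, 2.71], [-2.98, 2.98]. Speed limits (rad/s): [2.39, 2.39, 3.14, 3.14, 3.14, 3.14].

## Interface

Orientations are given as a unit quaternion [x, y, z, w].
In Python, from cell import readout, optics, bot gives the robot as it stands. The module is installed in compiled form; this text tells all that it offers.
- The arm moves only by the shell command python3 -m jog 'ROWS' [FORCE]. ROWS is JSON, a list of rows, each a list of 7 numbers: the opening, from 0 (shut) to 1 (fully open), then the shift along the tool's x, y, z in cm, then the turn, a rotation vector about the tool's x, y, z in degrees. A call has 1 to 20 rows; each row is the pose to reach, as a shift and turn from the pose commanded when the call began, along the tool's axes at that moment; what a row does not reach only later rows make up. A row lasts 1/12 s, in which the tool goes at most 41.7 mm and 7.16 degrees, less where a joint would pass 70% of its speed; a pose out of reach is approached as far as the arm can. A call with a gripper value outside its range is refused whole. The fingers move at their own pace and stop on an object; FORCE is the grip in N (left out, the last holds). Time passes only in rows, so rows that repeat a pose let the fingers close. It gives the time, the measured TCP pose, the force and the opening at its end, in the units of the state.
- readout.sense(): the state, without advancing time (a new reading comes with each control period).
- optics.grab_frame(name): name is "scene" or "top" or "wrist"; returns a dict with "image" (384x512x3 uint8, blue, green, red), "depth" (384x512 float32, m along the optical axis (not along the pixel's ray), 0 where there is no reading), "vfov" (degrees; the focal length in pixels is half the picture's height over the tangent of half this angle, whatever the lens; pixels are square), "cx", "cy" (the principal point, pixels), "view" (4x4, takes a point from world to camera coordinates); the wrist camera has in their place "tool_from_camera" (4x4, takes a point from camera to tool coordinates, whose origin is the TCP and whose axes are the flange's). Camera axes: x right, y down, z forward; pixel columns grow to the right and rows downward; lengths in m; the calibration is good to about 2 mm. A picture is of the moment at which its call begins: read the wrist's pose just before it.
- bot.sign_off(): hands the job in, once; it reports no verdict.
The state is a dict: "t": time; "q": joint angles; "dq": joint speeds; "joint_efforts": joint torques, N m; "tcp_pos": TCP position; "ee_rot": TCP orientation; "contact_force": force on the tool from outside, world axes, zero at the start; "torque": the same for the moment, N m; "opening": finger opening in m.
Only numpy, scipy, OpenCV 4.12 (cv2) and the standard library are available. Lean on these libraries where they do the work, as an engineer would, in place of code of your own. Each camera call takes 0.05 s, during which the arm holds its last target.

## Working session

There is one attempt and no reset: what is moved stays moved. The work goes in short steps, Python scripts to look and compute and a shell command to move; the robot and the scene stay as the last step left them, time stands still between calls to the robot, and variables do not carry over. Pictures are saved under pics/ and viewed, and the job is handed in when it is done.

```bash
mkdir -p pics; ls; python3 - <<'E'
from cell import readout, optics, bot
import cv2, json
s=readout.sense(); print(s)
for n in ("scene","top","wrist"):
    f=optics.grab_frame(n); cv2.imwrite(f"pics/{n}0.png",f["image"])
    print(n,{k:(v.tolist() if hasattr(v,'tolist') else v) for k,v in f.items() if k not in("image","depth")}, (f["depth"]>0).mean())
E
```

```text
pics
{'t': 0.0, 'q': array([-1.24412225e+00,  3.59490191e-01,  1.51146475e+00, -2.35304428e-05,
        1.27251830e+00, -1.15121450e-01]), 'dq': array([ 0.00041547, -0.00082177, -0.00141659, -0.00080604, -0.00083267,
       -0.00167556]), 'joint_efforts': array([-9.91301276e-04, -5.15383923e+01, -2.70723867e+01,  6.70678332e-02,
        3.52409680e-02, -1.51798886e-04]), 'tcp_pos': array([ 0.25628718, -0.54174037,  0.23580612]), 'ee_rot': array([ 9.75699946e-01,  2.19108948e-01, -1.10455151e-04, -9.33852206e-04]), 'contact_force': array([-0.00971216,  0.15826876, -0.13969175]), 'torque': array([-0.00495264, -0.04178481, -0.01340355]), 'opening': 0.08782350333069237}
scene {'vfov': 42.39204724885741, 'cx': 262.09608616308594, 'cy': 189.11147320730458, 'view': [[0.3348945367855192, 0.942200954441648, -0.010149417739947448, -0.20567373952942922], [0.6261536368634834, -0.23058240925320292, -0.7448243924480599, -0.3072772469103393], [-0.7041145306509768, 0.24308252506553396, -0.6671833434176236, 1.9827474238673126], [0.0, 0.0, 0.0, 1.0]]} 0.9933522542317709
top {'vfov': 53.942806668577134, 'cx': 255.28913689411624, 'cy': 190.82731593705523, 'view': [[-0.007475231706357099, -0.9999663354340905, -0.003383623716063559, 0.007726873842196907], [-0.9906900043572907, 0.007865769393505783, -0.1359096940560148, 0.578222516600739], [0.13593173351902652, 0.0023361657398016005, -0.9907154516571085, 1.2319763984248653], [0.0, 0.0, 0.0, 1.0]]} 0.9962158203125
wrist {'vfov': 59.52678970930316, 'cx': 256.992788266045, 'cy': 189.68062932464886, 'tool_from_camera': [[0.0010437783895123072, -0.9673369643137513, -0.2534918302409911, 0.06869287441495525], [0.9999993670187912, 0.0009031924342564183, 0.0006709735028294506, -0.0005262548101370168], [-0.0004201055681426187, -0.25349237013306847, 0.9673372947403759, -0.14763658860596995], [0.0, 0.0, 0.0, 1.0]]} 0.9960835774739584
```

View pics/scene0.png

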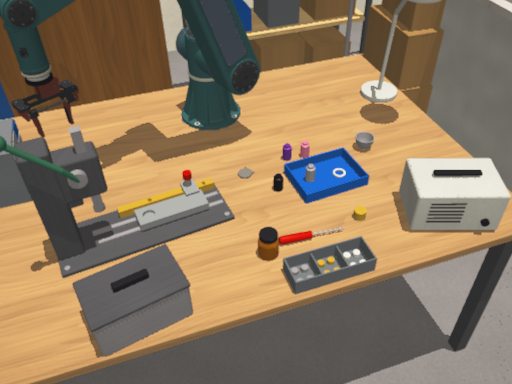

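View pics/top0.png

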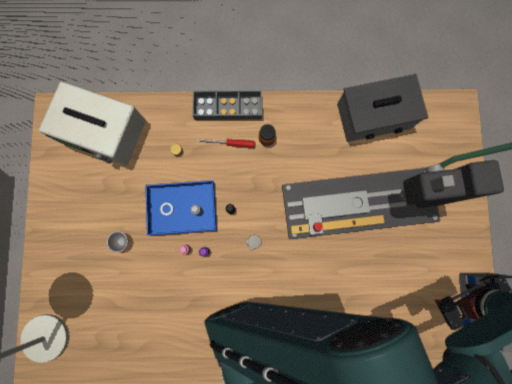

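View pics/wrist0.png

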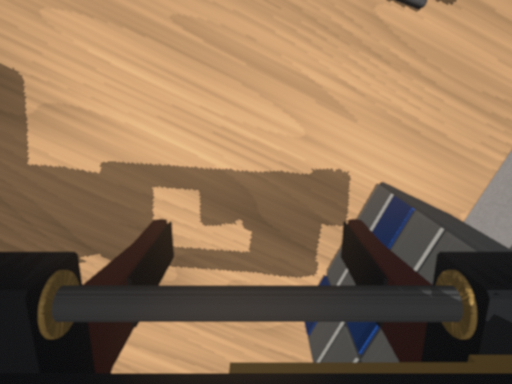

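The scene and top views show the steel die in the blue bin at top (196,210) with the ring at (166,209). The nest is at top (358,202), the knob at (318,227), and the press column at right. Next I'll take enlarged crops.

```bash
cat > h.py <<'E'
import numpy as np, cv2
from cell import readout, optics
from scipy.spatial.transform import Rotation as R
def cam(n,f,s=None):
    fl=192/np.tan(np.radians(f["vfov"])/2)
    if n=="wrist":
        T=np.eye(4);T[:3,:3]=R.from_quat(s["ee_rot"]).as_matrix();T[:3,3]=s["tcp_pos"]
        C=T@np.array(f["tool_from_camera"])
    else: C=np.linalg.inv(np.array(f["view"]))
    return fl,f["cx"],f["cy"],C
def ray(c,u,v):
    fl,cx,cy,C=c
    d=C[:3,:3]@np.array([(u-cx)/fl,(v-cy)/fl,1.0]); return C[:3,3],d
def atz(c,u,v,z):
    o,d=ray(c,u,v); return o+d*(z-o[2])/d[2]
def proj(c,p):
    fl,cx,cy,C=c
    q=C[:3,:3].T@(np.asarray(p)-C[:3,3]); return np.array([cx+fl*q[0]/q[2],cy+fl*q[1]/q[2]])
def tri(c1,p1,c2,p2):
    o1,d1=ray(c1,*p1);o2,d2=ray(c2,*p2)
    t=np.linalg.lstsq(np.c_[d1,-d2],o2-o1,rcond=None)[0]
    a=o1+d1*t[0];b=o2+d2*t[1]; return (a+b)/2,np.linalg.norm(a-b)
def crop(im,x0,y0,x1,y1,k,name):
    c=cv2.resize(im[y0:y1,x0:x1],None,fx=k,fy=k,interpolation=cv2.INTER_CUBIC)
    for x in range((x0+9)//10*10,x1,10):
        cv2.line(c,((x-x0)*k,0),((x-x0)*k,6),(0,0,255),1); 
        if x%20==0: cv2.putText(c,str(x),((x-x0)*k-10,16),0,.35,(0,0,255),1)
    for y in range((y0+9)//10*10,y1,10):
        cv2.line(c,(0,(y-y0)*k),(6,(y-y0)*k),(0,0,255),1)
        cv2.putText(c,str(y),(8,(y-y0)*k+4),0,.35,(0,0,255),1)
    cv2.imwrite(f"pics/{name}.png",c)
def save(n,tag):
    s=readout.sense(); f=optics.grab_frame(n)
    cv2.imwrite(f"pics/{tag}.png",f["image"]); np.savez(f"{tag}.npz",s_pos=s["tcp_pos"],s_rot=s["ee_rot"],**{k:np.asarray(v) for k,v in f.items()})
    return f,s
def load(n,tag):
    d=np.load(f"{tag}.npz"); return d, cam(n,d,dict(tcp_pos=d["s_pos"],ee_rot=d["s_rot"]))
E
python3 - <<'E'
from h import *
f,_=save("top","top1"); crop(f["image"],140,175,240,240,7,"top1_bin"); crop(f["image"],280,165,440,245,5,"top1_press")
f,_=save("scene","scene1"); crop(f["image"],270,135,370,205,7,"scene1_bin"); crop(f["image"],60,165,240,275,4,"scene1_press")
E
```

```text
(no output)
```

View pics/top1_bin.png

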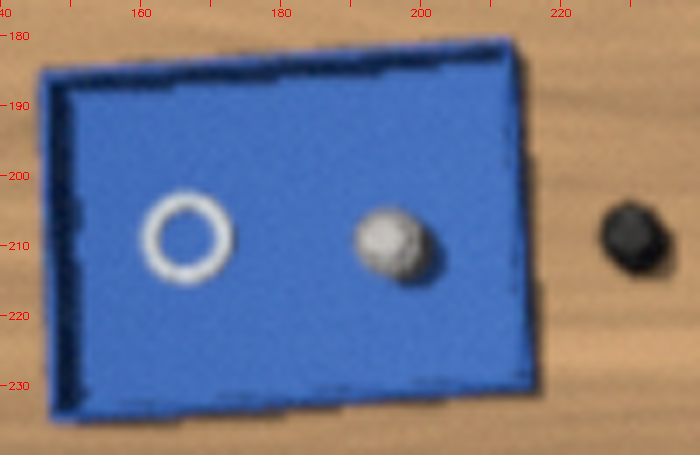

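View pics/top1_press.png

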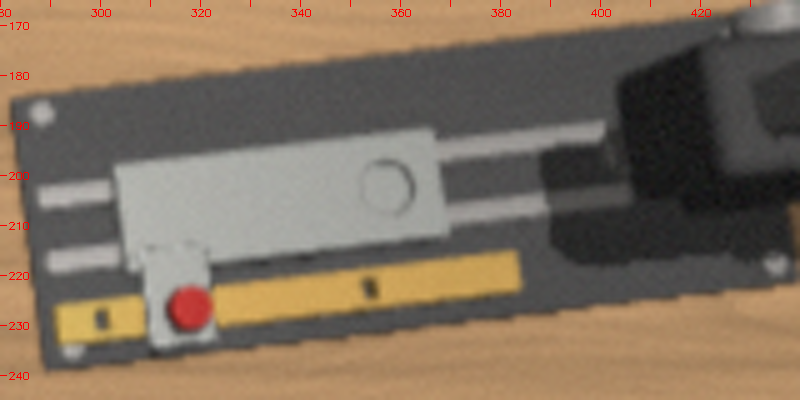

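View pics/scene1_bin.png

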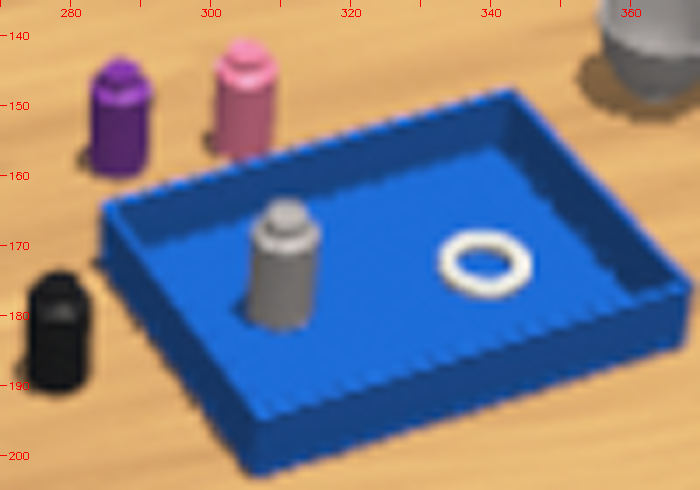

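View pics/scene1_press.png

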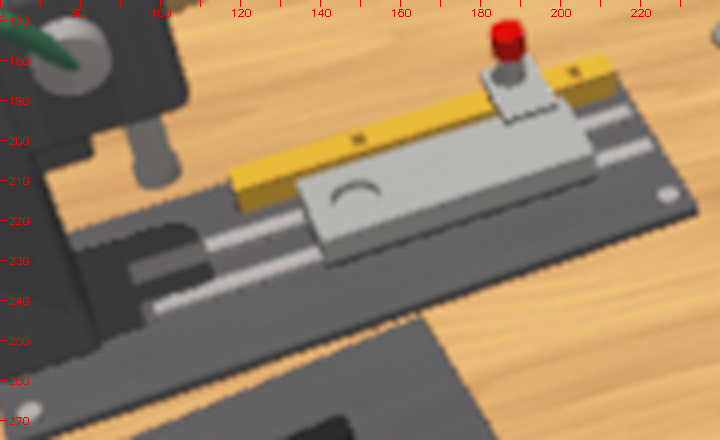

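```bash
python3 - <<'E'
from h import *
d,ct=load("top","top1"); e,cs=load("scene","scene1")
P={"die_nose":((195,209),(310.9,165)),"nest_rim":((357,202.3),(149.2,214)),"knobtop":((318,226),(187.2,171.8)),"presshole":((354,222.6),(149.5,199.8)),"svc":((300.4,228.8),(203.3,183)),"ring":((166.5,209),(339.5,172.5)),
"black":((230,209),(278.5,176)),"cup":((119.5,241),(364,138))}
r={}
for k,(a,b) in P.items():
    p,g=tri(ct,a,cs,b); r[k]=p; print(k,p.round(4),"gap",round(g,4))
v=r["presshole"]-r["svc"]; print("angle of -y(press)",np.degrees(np.arctan2(v[1],v[0])),np.linalg.norm(v))
for k,z,a in [("die_nose",.065,(195,209)),("nest",.045,(357,202.3)),("knob",.104,(318,226)),("hole",.04,(354,222.6)),("svc",.04,(300.4,228.8))]:
    print(k,"atz",atz(ct,*a,z).round(4))
# bin corners at z=.04
for u in [(146,184.5),(213.5,180.5),(217,231.5),(147,235)]: print("bin",atz(ct,*u,.04).round(3))
for n,u in (("pink",(185,250)),("purple",(204,252)),("shell",(254,242)),("jar",(267,133)),("weight",(177,150))): print(n,atz(ct,*u,.03).round(3))
for u in [(404,171),(404,206),(500,200)]: print("head",atz(ct,*u,.3).round(3), d["depth"][u[1],u[0]+4])
E
```

```text
die_nose [0.5168 0.2034 0.0648] gap 0.0037
nest_rim [ 0.5368 -0.3354  0.0418] gap 0.0028
knobtop [ 0.4562 -0.1926  0.1033] gap 0.003
presshole [ 0.4693 -0.3235  0.0375] gap 0.003
svc [ 0.4501 -0.1448  0.0373] gap 0.0022
ring [0.5227 0.3107 0.0062] gap 0.0031
black [0.5171 0.0895 0.0513] gap 0.0039
cup [0.4148 0.4566 0.0399] gap 0.0046
angle of -y(press) -83.84727152803084 0.17970953528117845
die_nose atz [0.5161 0.2015 0.065 ]
nest atz [ 0.5362 -0.336   0.045 ]
knob atz [ 0.4558 -0.1939  0.104 ]
hole atz [ 0.4689 -0.3244  0.04  ]
svc atz [ 0.4497 -0.1456  0.04  ]
bin [0.603 0.372 0.04 ]
bin [0.615 0.144 0.04 ]
bin [0.443 0.131 0.04 ]
bin [0.433 0.364 0.04 ]
pink [0.383 0.239 0.03 ]
purple [0.376 0.175 0.03 ]
shell [0.407 0.009 0.03 ]
jar [ 0.782 -0.039  0.03 ]
weight [0.724 0.272 0.03 ]
head [ 0.593 -0.398  0.3  ] 1.3044455
head [ 0.499 -0.392  0.3  ] 1.2882735
head [ 0.513 -0.648  0.3  ] 2.046635
```

```bash
cat > plan.py <<'E'
import numpy as np
from scipy.spatial.transform import Rotation as R
def rot(a): # tool-down, tool x at world yaw a deg
    a=np.radians(a); x=np.array([np.cos(a),np.sin(a),0]); z=np.array([0,0,-1.]); return R.from_matrix(np.c_[x,np.cross(z,x),z])
def plan(p0,a0,p1,a1):
    r=rot(a0); d=r.inv().apply(np.subtract(p1,p0))*100; v=(r.inv()*rot(a1)).as_rotvec(degrees=True)
    print("shift cm",d.round(2),"turn",v.round(2))
E
python3 - <<'E'
from plan import *
from cell import readout
s=readout.sense(); m=R.from_quat(s["ee_rot"]).as_matrix(); print(np.degrees(np.arctan2(m[1,0],m[0,0])))
plan([.257,-.542,.237],25.3,[.517,.2025,.22],92.7)
E
```

```text
25.31442423548574
shift cm [ 55.32 -56.2    1.7 ] turn [  0.    0.  -67.4]
```

```bash
python3 -m jog '[[0.8,55.3,-56.2,1.7,0,0,-67.4],[0.8,55.3,-56.2,1.7,0,0,-67.4],[0.8,55.3,-56.2,1.7,0,0,-67.4],[0.8,55.3,-56.2,1.7,0,0,-67.4],[0.8,55.3,-56.2,1.7,0,0,-67.4],[0.8,55.3,-56.2,1.7,0,0,-67.4],[0.8,55.3,-56.2,1.7,0,0,-67.4],[0.8,55.3,-56.2,1.7,0,0,-67.4],[0.8,55.3,-56.2,1.7,0,0,-67.4],[0.8,55.3,-56.2,1.7,0,0,-67.4],[0.8,55.3,-56.2,1.7,0,0,-67.4],[0.8,55.3,-56.2,1.7,0,0,-67.4],[0.8,55.3,-56.2,1.7,0,0,-67.4],[0.8,55.3,-56.2,1.7,0,0,-67.4],[0.8,55.3,-56.2,1.7,0,0,-67.4],[0.8,55.3,-56.2,1.7,0,0,-67.4],[0.8,55.3,-56.2,1.7,0,0,-67.4],[0.8,55.3,-56.2,1.7,0,0,-67.4],[0.8,55.3,-56.2,1.7,0,0,-67.4],[0.8,55.3,-56.2,1.7,0,0,-67.4]]'
python3 - <<'E'
from h import *
f,s=save("wrist","w1"); m=R.from_quat(s["ee_rot"]).as_matrix(); print(s["tcp_pos"],np.degrees(np.arctan2(m[1,0],m[0,0])),m[:,2],abs(s["dq"]).max())
E
```

```text
t: 1.92
tcp_pos: [0.5185, 0.2083, 0.2197]
ee_rot: [0.689, 0.725, 0.002, -0.0]
contact_force: [0.3, -1.0, -0.1]
opening: 0.0704
[0.51849573 0.20826412 0.21972799] 92.94175127823368 [ 0.00284739  0.00352905 -0.99998972] 0.08865739430274006
```

View pics/w1.png

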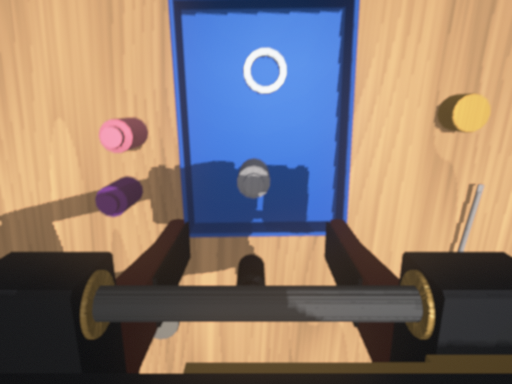

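Wrist picture: the die stands at about (254,180), between the jaws' lines, with the ring at (265,70). I'll take it again now that the arm has settled.

```bash
python3 - <<'E'
from h import *
f,s=save("wrist","w2"); m=R.from_quat(s["ee_rot"]).as_matrix(); print(s["t"],s["tcp_pos"],np.degrees(np.arctan2(m[1,0],m[0,0])),m[:,2],abs(s["dq"]).max())
crop(f["image"],210,140,300,215,7,"w2c")
c=cam("wrist",f,s); print(proj(c,[.5165,.2025,.065]))
E
```

```text
1.9667 [0.5170703  0.20533884 0.21943407] 92.96110038670716 [ 8.24792594e-04  9.88275129e-04 -9.99999172e-01] 0.057290875017420986
[256.45146627 182.38257458]
```

View pics/w2c.png

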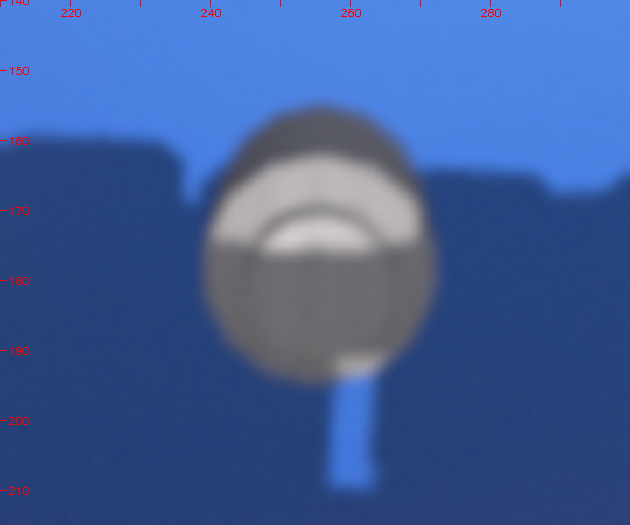

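```bash
python3 - <<'E'
from h import *
d,c=load("wrist","w2"); t,ct=load("top","top1")
p=atz(c,255.6,178.2,.055); print(p, atz(c,255.6,178.2,.060))
print("radius check", np.linalg.norm(atz(c,239,178.2,.055)-atz(c,272.3,178.2,.055)))
print("nose tri",tri(c,(255.6,179.5),ct,(195,209)))
print("depth z", [ (lambda u,v: (c[3]@np.array([*(np.array([(u-c[1])/c[0],(v-c[2])/c[0],1])*d["depth"][v,u]),1]))[:3].round(4))(u,v) for u,v in((255,178),(242,178),(269,178),(255,172))])
E
```

```text
[0.51560492 0.20416062 0.055     ] [0.51555682 0.20528916 0.06      ]
radius check 0.0317193563124524
nose tri (array([0.51628637, 0.20305662, 0.05630685]), np.float64(0.0012843842967229875))
depth z [array([0.5149, 0.2067, 0.0657]), array([0.5027, 0.2038, 0.0557]), array([0.5282, 0.2057, 0.0579]), array([0.5147, 0.212 , 0.0639])]
```

```bash
python3 -m jog '[[0.8,0.16,-0.1,3,0,0,0],[0.8,0.16,-0.1,6,0,0,0],[0.8,0.16,-0.1,9,0,0,0],[0.8,0.16,-0.1,12,0,0,0],[0.8,0.16,-0.1,15,0,0,0],[0.8,0.16,-0.1,17,0,0,0],[0.8,0.16,-0.1,18.2,0,0,0],[0.8,0.16,-0.1,18.2,0,0,0],[0.8,0.16,-0.1,18.2,0,0,0]]' 35
python3 -m jog '[[0.2,0,0,0,0,0,0],[0.2,0,0,0,0,0,0],[0.2,0,0,0,0,0,0],[0.2,0,0,0,0,0,0],[0.2,0,0,0,0,0,0],[0.2,0,0,0,0,0,0]]' 35
```

```text
t: 2.77
tcp_pos: [0.5143, 0.2022, 0.0375]
ee_rot: [0.691, 0.723, -0.001, -0.0]
contact_force: [0.4, 0.5, -0.0]
opening: 0.0702
t: 3.27
tcp_pos: [0.5152, 0.2038, 0.0381]
ee_rot: [0.69, 0.724, 0.0, 0.0]
contact_force: [-0.3, 0.2, 1.3]
opening: 0.0335
```

```bash
python3 -m jog '[[0.2,0,0,0,0,0,0],[0.2,0,0,0,0,0,0],[0.2,0,0,-1,0,0,0],[0.2,0,0,-3,0,0,0],[0.2,0,0,-5,0,0,0],[0.2,0,0,-8,0,0,0],[0.2,0,0,-11,0,0,0],[0.2,0,0,-13,0,0,0],[0.2,0,0,-14,0,0,0],[0.2,0,0,-14,0,0,0],[0.2,0,0,-14,0,0,0]]' 45
python3 - <<'E'
from h import *
f,s=save("wrist","w3"); print(s["tcp_pos"],s["contact_force"],s["opening"]); crop(f["image"],170,140,340,270,4,"w3c")
from plan import *
plan([.5157,.2039,.178],92.7,[.536,-.336,.19],96.15)
E
```

```text
t: 4.18
tcp_pos: [0.5145, 0.2035, 0.1773]
ee_rot: [0.69, 0.724, -0.0, -0.0]
contact_force: [0.1, 0.5, -3.5]
opening: 0.031
[0.51447553 0.20354554 0.1773007 ] [ 0.09386395  0.53591149 -3.54968543] 0.031036625638349094
shift cm [-54.03  -0.52  -1.2 ] turn [ 0.    0.   -3.45]
```

View pics/w3c.png

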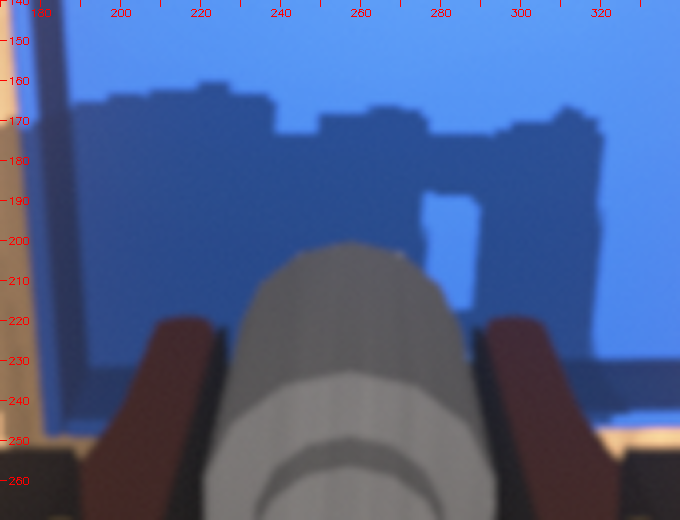

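```bash
python3 - <<'E'
from h import *
d=np.load("w3.npz"); T=d["tool_from_camera"]; fl=192/np.tan(np.radians(d["vfov"])/2)
c=(fl,float(d["cx"]),float(d["cy"]),T)
print(atz(c,258,200.5,.033)-[.016,0,0], atz(c,257.5,233,-.017)-[.016,0,0])
E
```

```text
[-2.58704037e-04  6.26931732e-05  3.30000000e-02] [ 0.00051891 -0.0003464  -0.017     ]
```

```bash
python3 -m jog '[[0.2,-1,0,-1.2,0,0,-0.5],[0.2,-3,0,-1.2,0,0,-1],[0.2,-6,-0.1,-1.2,0,0,-1.5],[0.2,-9.5,-0.1,-1.2,0,0,-2],[0.2,-13,-0.1,-1.2,0,0,-2.5],[0.2,-16.5,-0.2,-1.2,0,0,-3],[0.2,-20,-0.2,-1.2,0,0,-3.45],[0.2,-23.5,-0.2,-1.2,0,0,-3.45],[0.2,-27,-0.3,-1.2,0,0,-3.45],[0.2,-30.5,-0.3,-1.2,0,0,-3.45],[0.2,-34,-0.3,-1.2,0,0,-3.45],[0.2,-37.5,-0.4,-1.2,0,0,-3.45],[0.2,-41,-0.4,-1.2,0,0,-3.45],[0.2,-44.5,-0.4,-1.2,0,0,-3.45],[0.2,-48,-0.5,-1.2,0,0,-3.45],[0.2,-51,-0.5,-1.2,0,0,-3.45],[0.2,-53,-0.5,-1.2,0,0,-3.45],[0.2,-54,-0.5,-1.2,0,0,-3.45],[0.2,-54,-0.5,-1.2,0,0,-3.45],[0.2,-54,-0.5,-1.2,0,0,-3.45]]'
python3 -m jog '[[0.2,0,0,0,0,0,0],[0.2,0,0,0,0,0,0]]'
python3 - <<'E'
from h import *
f,s=save("wrist","w4"); m=R.from_quat(s["ee_rot"]).as_matrix(); print(s["tcp_pos"],np.degrees(np.arctan2(m[1,0],m[0,0])),m[:,2],abs(s["dq"]).max(),s["opening"])
crop(f["image"],190,120,330,240,5,"w4c")
E
```

```text
t: 5.9
tcp_pos: [0.5347, -0.3348, 0.188]
ee_rot: [0.668, 0.744, 0.0, -0.002]
contact_force: [0.8, 0.4, -3.2]
opening: 0.0309
t: 6.07
tcp_pos: [0.5354, -0.334, 0.1892]
ee_rot: [0.668, 0.745, 0.0, -0.001]
contact_force: [0.3, 0.1, -3.3]
opening: 0.0314
[ 0.53535024 -0.33398119  0.18918786] 96.24038552138335 [-0.00112123  0.0015099  -0.99999823] 0.006845884807803456 0.031403955348648815
```

View pics/w4.png

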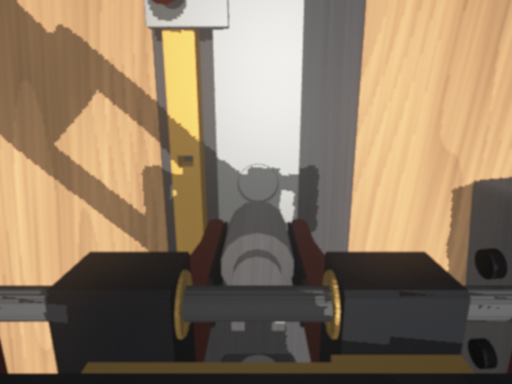

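View pics/w4c.png

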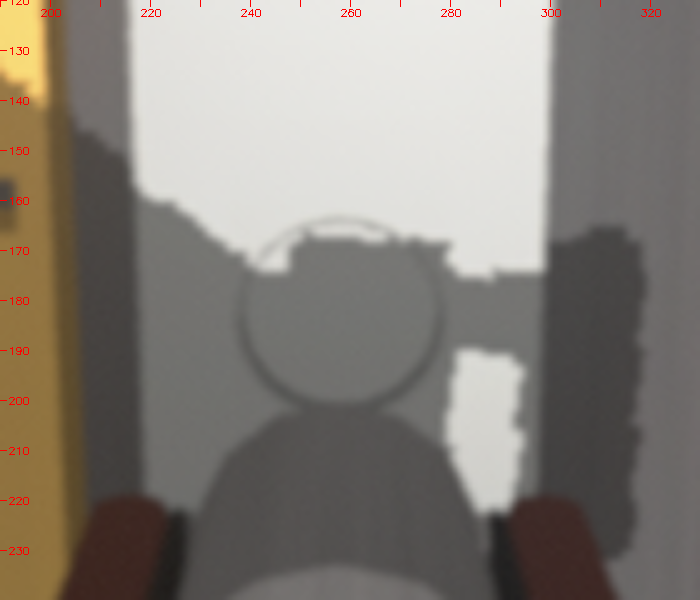

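```bash
python3 - <<'E'
from h import *
from plan import *
d,c=load("wrist","w4"); t,ct=load("top","top1")
p=atz(c,258,182.6,.045); print("nest",p); print("tri",tri(c,(258,182.6),ct,(357,202.3)))
print("hole",atz(c,185,160,.04))
T=np.eye(4);T[:3,:3]=R.from_quat(d["s_rot"]).as_matrix();T[:3,3]=d["s_pos"]
print("nest in tool",(np.linalg.inv(T)@np.r_[p,1])[:3])
D=d["depth"]; print("plate z",[ (c[3]@np.array([*(np.array([(u-c[1])/c[0],(v-c[2])/c[0],1])*D[v,u]),1]))[2].round(4) for u,v in((230,140),(260,130),(290,150),(258,185))])
E
```

```text
nest [ 0.53581021 -0.33436777  0.045     ]
tri (array([ 0.53524   , -0.33238283,  0.05604536]), np.float64(0.0013336216002890003))
hole [ 0.46883517 -0.32207992  0.04      ]
nest in tool [-0.00066828  0.00055226  0.14418651]
plate z [np.float64(0.0451), np.float64(0.0446), np.float64(0.0438), np.float64(0.0349)]
```

```bash
python3 -m jog '[[0.2,-0.08,0.05,1,0,0,0],[0.2,-0.08,0.05,3,0,0,0],[0.2,-0.08,0.05,5.5,0,0,0],[0.2,-0.08,0.05,8,0,0,0],[0.2,-0.08,0.05,9.5,0,0,0],[0.2,-0.08,0.05,10.2,0,0,0],[0.2,-0.08,0.05,10.2,0,0,0],[0.2,-0.08,0.05,10.2,0,0,0],[0.2,-0.08,0.05,10.2,0,0,0]]'
python3 - <<'E'
from h import *
f,s=save("wrist","w5"); print(s["tcp_pos"],s["contact_force"]); crop(f["image"],180,130,340,270,4,"w5c")
f,s=save("scene","s5"); crop(f["image"],110,150,230,250,6,"s5c")
E
```

```text
t: 6.87
tcp_pos: [0.5372, -0.3372, 0.0888]
ee_rot: [0.668, 0.744, 0.0, 0.001]
contact_force: [-0.6, 0.3, -3.3]
opening: 0.0312
[ 0.53715386 -0.33719711  0.08881078] [-0.58338708  0.26765015 -3.27201482]
```

View pics/w5c.png

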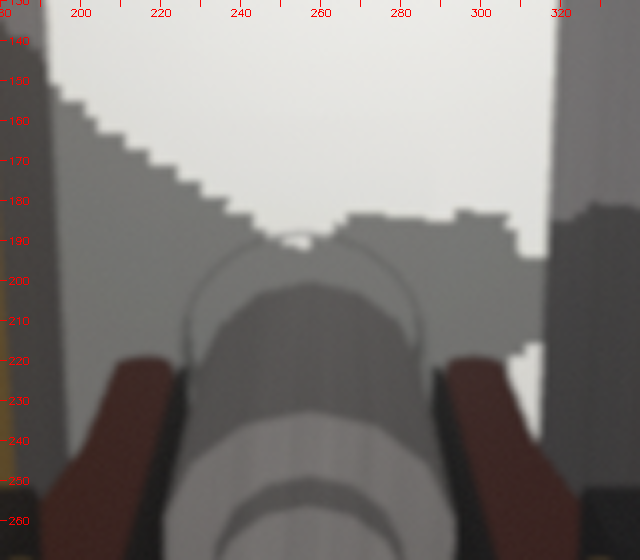

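View pics/s5c.png

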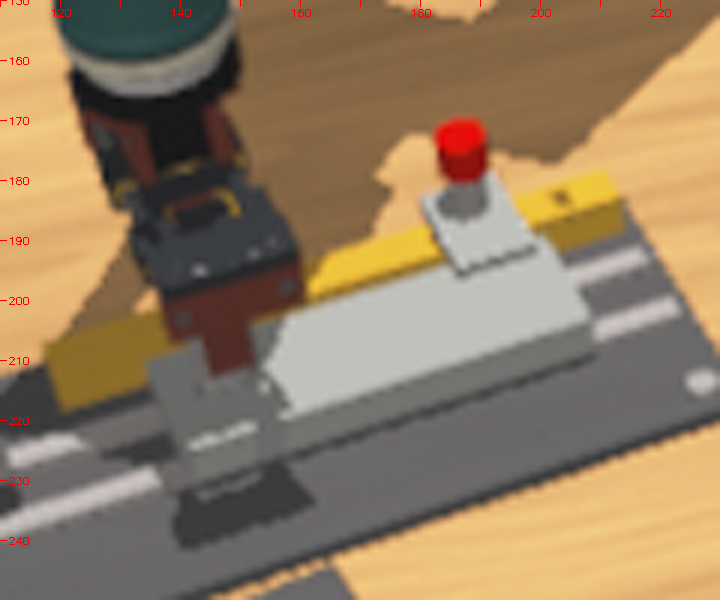

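```bash
python3 - <<'E'
from h import *
s=readout.sense(); print(s["tcp_pos"],abs(s["dq"]).max())
d=np.load("w5.npz"); T=d["tool_from_camera"]; fl=192/np.tan(np.radians(d["vfov"])/2)
c=(fl,float(d["cx"]),float(d["cy"]),T)
zt=d["s_pos"][2]-.045
print(atz(c,256,188,zt)-[.018,0,0], "die", atz(c,257.5,200.5,.033)-[.016,0,0])
E
```

```text
[ 0.53717247 -0.33733652  0.08906211] 0.004739808664709427
[ 0.00222863 -0.00106413  0.04381078] die [-0.00022626 -0.00020204  0.033     ]
```

```bash
python3 -m jog '[[0.2,0.22,-0.1,0,0,0,0],[0.2,0.22,-0.1,0.3,0,0,0],[0.2,0.22,-0.1,0.3,0,0,0],[0.2,0.22,-0.1,0.3,0,0,0]]'
python3 - <<'E'
from h import *
f,s=save("wrist","w6"); print(s["tcp_pos"],s["contact_force"],abs(s["dq"]).max()); crop(f["image"],180,130,340,270,4,"w6c")
E
```

```text
t: 7.3
tcp_pos: [0.5348, -0.3345, 0.0846]
ee_rot: [0.668, 0.744, 0.0, -0.0]
contact_force: [0.3, -0.3, -2.9]
opening: 0.0312
[ 0.53481416 -0.33449815  0.08462784] [ 0.33824103 -0.25095493 -2.8675546 ] 0.003627259691920861
```

View pics/w6c.png

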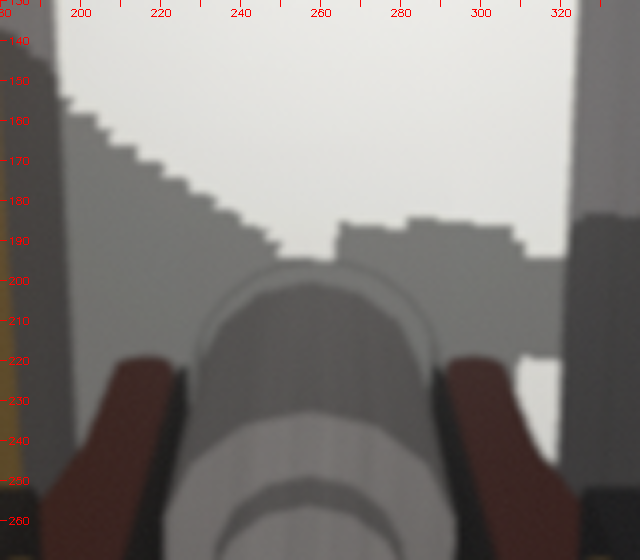

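```bash
python3 - <<'E'
from h import *
d=np.load("w6.npz"); T=d["tool_from_camera"]; fl=192/np.tan(np.radians(d["vfov"])/2)
c=(fl,float(d["cx"]),float(d["cy"]),T)
zt=d["s_pos"][2]-.045
print(atz(c,259.4,195.5,zt)-[.018,0,0], "die", atz(c,257.5,200.5,.033)-[.016,0,0])
E
```

```text
[-0.00117956  0.00091461  0.03962784] die [-0.00022689 -0.00020163  0.033     ]
```

```bash
python3 -m jog '[[0.2,-0.06,0.06,0.3,0,0,0],[0.2,-0.06,0.06,0.6,0,0,0],[0.2,-0.06,0.06,0.8,0,0,0],[0.2,-0.06,0.06,1.0,0,0,0],[0.2,-0.06,0.06,1.0,0,0,0]]'
```

```text
t: 7.77
tcp_pos: [0.5353, -0.3349, 0.0739]
ee_rot: [0.668, 0.744, -0.0, -0.001]
contact_force: [-0.1, 0.4, -3.7]
opening: 0.0311
```

```bash
python3 -m jog '[[0.2,0,0,0.2,0,0,0],[0.2,0,0,0.4,0,0,0],[0.2,0,0,0.55,0,0,0],[0.2,0,0,0.7,0,0,0],[0.2,0,0,0.7,0,0,0]]'
```

```text
t: 8.18
tcp_pos: [0.5357, -0.3352, 0.0681]
ee_rot: [0.668, 0.744, -0.0, 0.0]
contact_force: [-0.9, 0.5, 1.7]
opening: 0.0315
```

```bash
python3 -m jog '[[0.45,0,0,0,0,0,0],[0.6,0,0,0,0,0,0],[0.6,0,0,0,0,0,0],[0.6,0,0,0,0,0,0],[0.6,0,0,-1,0,0,0],[0.6,0,0,-3,0,0,0],[0.6,0,0,-6,0,0,0],[0.6,0,0,-9,0,0,0],[0.6,0,0,-11,0,0,0],[0.6,0,0,-12,0,0,0],[0.6,0,0,-12,0,0,0]]'
python3 - <<'E'
from h import *
f,s=save("wrist","w7"); print(s["tcp_pos"],s["contact_force"],abs(s["dq"]).max()); crop(f["image"],200,130,320,230,5,"w7c")
f,s=save("scene","s7"); crop(f["image"],110,150,230,250,6,"s7c")
E
```

```text
t: 9.1
tcp_pos: [0.5371, -0.3363, 0.1909]
ee_rot: [0.668, 0.744, 0.0, 0.003]
contact_force: [0.7, 0.0, 0.3]
opening: 0.0527
[ 0.53710043 -0.33625699  0.19089831] [0.66623759 0.04597381 0.30782259] 0.052036895228973146
```

View pics/w7c.png

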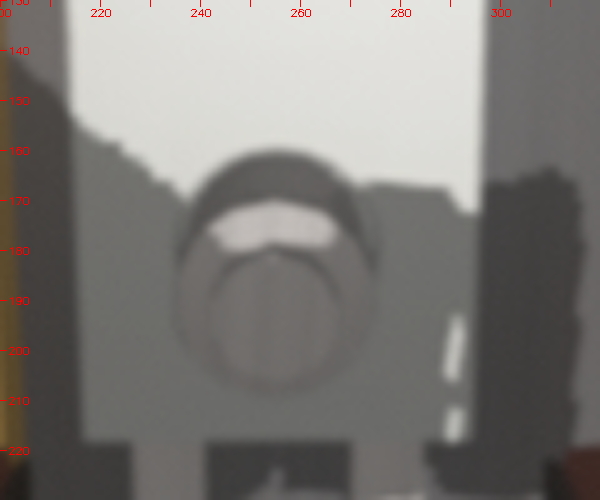

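View pics/s7c.png

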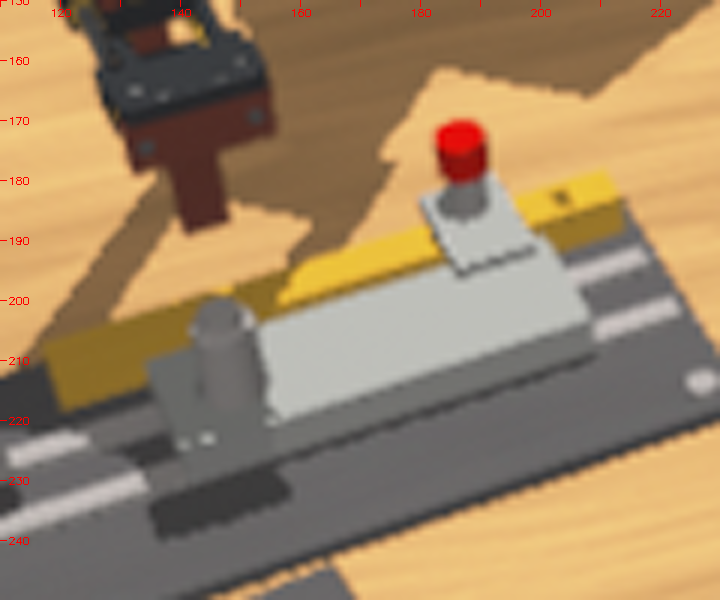

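The die stands upright in the nest, with its shoulder circle at about (255,189) in the wrist view. Next I'll check its height and work out the move to the knob.

```bash
python3 - <<'E'
from h import *
from plan import *
d,c=load("wrist","w7"); D=d["depth"]
pt=lambda u,v:(c[3]@np.array([*(np.array([(u-c[1])/c[0],(v-c[2])/c[0],1])*D[v,u]),1]))[:3].round(4)
print("nose",[pt(u,v) for u,v in((253,190),(255,195),(258,192))],"plate",pt(225,190),pt(285,190))
print("shoulder", atz(c,255.2,188.8,.085))
s=readout.sense(); print(s["tcp_pos"],s["t"])
# commanded now
p=np.array([.5361,-.3357,.19]); r=rot(96.15)
for sh in [(-.08,.05,10.2),(.22,-.1,.3),(-.06,.06,1.0),(0,0,.7),(0,0,-12)]: p=p+r.apply(np.array(sh)/100)
print("cmd",p)
k=np.array([.5359,-.335,0])+np.array([-.065*.9942-.150*.1071, -.065*.1071+.150*.9942,0]); print("knob",k)
plan(p,96.15,[k[0],k[1],.19],96.15)
E
```

```text
nose [array([ 0.5336, -0.332 ,  0.0939]), array([ 0.5355, -0.3356,  0.0944]), array([ 0.5375, -0.3328,  0.0952])] plate [ 0.5096 -0.3476  0.0459] [ 0.5635 -0.3422  0.0442]
shoulder [ 0.53539219 -0.33324467  0.085     ]
[ 0.53534392 -0.33489714  0.1872807 ] 9.2
cmd [ 0.53611372 -0.33489389  0.188     ]
knob [ 0.455212  -0.1928315  0.       ]
shift cm [14.99 -6.52 -0.2 ] turn [0. 0. 0.]
```

```bash
python3 -m jog '[[0.75,3,-1.3,-0.2,0,0,0],[0.75,6.5,-2.8,-0.2,0,0,0],[0.75,10,-4.4,-0.2,0,0,0],[0.75,13,-5.7,-0.2,0,0,0],[0.75,15,-6.5,-0.2,0,0,0],[0.75,15,-6.5,-0.2,0,0,0],[0.75,15,-6.5,-0.2,0,0,0],[0.75,15,-6.5,-0.2,0,0,0]]'
python3 - <<'E'
from h import *
f,s=save("wrist","w8"); print(s["tcp_pos"],s["contact_force"],abs(s["dq"]).max()); crop(f["image"],190,120,330,240,5,"w8c")
E
```

```text
t: 9.87
tcp_pos: [0.4554, -0.1936, 0.189]
ee_rot: [0.668, 0.744, -0.0, -0.0]
contact_force: [0.8, -0.5, 0.2]
opening: 0.066
[ 0.45535152 -0.1936326   0.18899066] [ 0.76818577 -0.50549001  0.16675172] 0.023801942927617045
```

View pics/w8c.png

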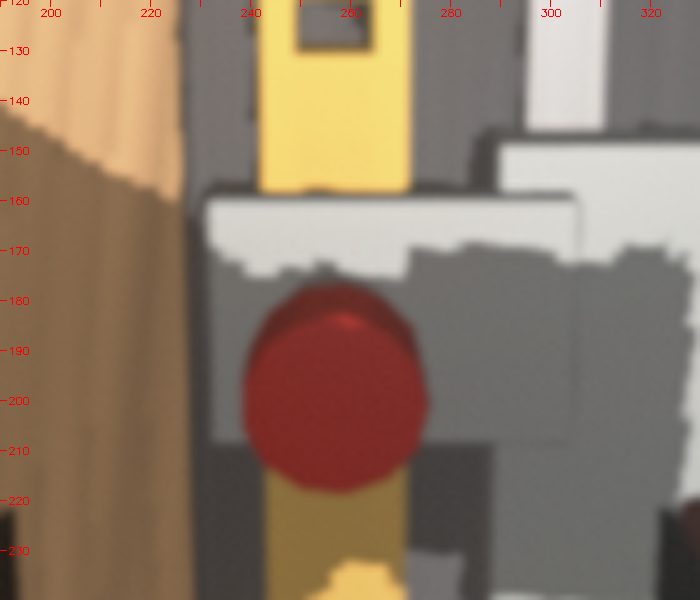

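```bash
python3 - <<'E'
from h import *
d,c=load("wrist","w8"); t,ct=load("top","top1")
p=atz(c,257.1,200.3,.104); print(p, tri(c,(257.1,200.3),ct,(318,226)))
D=d["depth"]; u,v=257,200
print((c[3]@np.array([*(np.array([(u-c[1])/c[0],(v-c[2])/c[0],1])*D[v,u]),1]))[:3])
T=np.eye(4);T[:3,:3]=R.from_quat(d["s_rot"]).as_matrix();T[:3,3]=d["s_pos"]
print("tool",(np.linalg.inv(T)@np.r_[p,1])[:3])
E
```

```text
[ 0.45494295 -0.19324594  0.104     ] (array([ 0.45555272, -0.19459957,  0.09954617]), np.float64(0.0009238496908778634))
[ 0.4548349  -0.19292486  0.10435408]
tool [ 0.00043339 -0.00033616  0.08499075]
```

```bash
python3 -m jog '[[0.75,0.04,-0.03,3,0,0,0],[0.75,0.04,-0.03,6,0,0,0],[0.75,0.04,-0.03,8.5,0,0,0],[0.75,0.04,-0.03,9.7,0,0,0],[0.75,0.04,-0.03,10,0,0,0],[0.75,0.04,-0.03,10,0,0,0],[0.6,0.04,-0.03,10,0,0,0],[0.45,0.04,-0.03,10,0,0,0],[0.15,0.04,-0.03,10,0,0,0],[0.15,0.04,-0.03,10,0,0,0],[0.15,0.04,-0.03,10,0,0,0],[0.15,0.04,-0.03,10,0,0,0],[0.15,0.04,-0.03,10,0,0,0],[0.15,0.04,-0.03,10,0,0,0]]' 40
```

```text
t: 11.08
tcp_pos: [0.4548, -0.1927, 0.09]
ee_rot: [0.668, 0.744, 0.0, 0.0]
contact_force: [-0.9, 0.5, 3.9]
opening: 0.0268
```

```bash
python3 -m jog '[[0.15,0,0,-0.3,0,0,0],[0.15,0,0,-0.7,0,0,0],[0.15,0,0,-1.1,0,0,0],[0.15,0,0,-1.4,0,0,0],[0.15,0,0,-1.6,0,0,0],[0.15,0,0,-1.6,0,0,0],[0.15,0,0,-1.6,0,0,0]]'
python3 - <<'E'
from h import *
f,s=save("wrist","w9"); print(s["tcp_pos"],s["contact_force"],s["opening"])
f,s=save("scene","s9"); crop(f["image"],110,140,230,240,6,"s9c")
E
```

```text
t: 11.67
tcp_pos: [0.4547, -0.1927, 0.1057]
ee_rot: [0.668, 0.744, 0.0, 0.0]
contact_force: [3.1, -1.2, -7.1]
opening: 0.027
[ 0.45470318 -0.19266526  0.10568752] [ 3.0637782  -1.1984193  -7.06145859] 0.027037404125452198
```

View pics/w9.png

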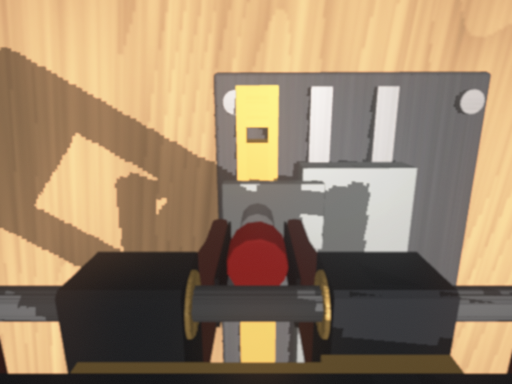

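View pics/s9c.png

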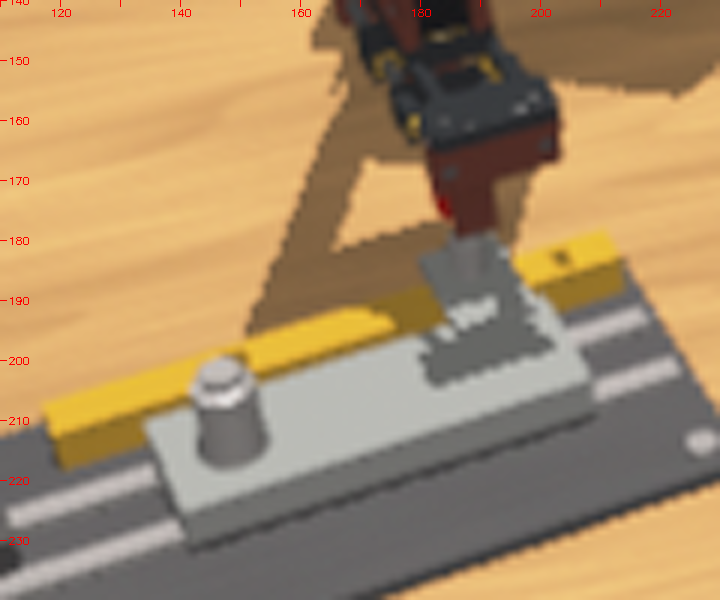

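```bash
python3 -m jog '[[0.15,-0.3,0,0,0,0,0],[0.15,-0.8,0,0,0,0,0],[0.15,-1.5,0,0,0,0,0],[0.15,-2.4,0,0,0,0,0],[0.15,-3.4,0,0,0,0,0],[0.15,-4.4,0,0,0,0,0],[0.15,-5.4,0,0,0,0,0],[0.15,-6.4,0,0,0,0,0],[0.15,-7.4,0,0,0,0,0],[0.15,-8.4,0,0,0,0,0],[0.15,-9.4,0,0,0,0,0],[0.15,-10.3,0,0,0,0,0],[0.15,-11.1,0,0,0,0,0],[0.15,-11.8,0,0,0,0,0],[0.15,-12.3,0,0,0,0,0],[0.15,-12.7,0,0,0,0,0],[0.15,-12.9,0,0,0,0,0],[0.15,-13,0,0,0,0,0],[0.15,-13,0,0,0,0,0],[0.15,-13,0,0,0,0,0]]'
python3 - <<'E'
from h import *
f,s=save("wrist","w10"); print(s["tcp_pos"],s["contact_force"],s["opening"])
f,s=save("scene","s10"); crop(f["image"],60,140,220,260,5,"s10c")
E
```

```text
t: 13.43
tcp_pos: [0.4688, -0.3211, 0.1052]
ee_rot: [0.668, 0.744, 0.001, -0.001]
contact_force: [4.5, 1.9, -7.1]
opening: 0.0273
[ 0.46884157 -0.32112249  0.10515502] [ 4.48591821  1.93873092 -7.05444227] 0.027316972718654173
```

View pics/s10c.png

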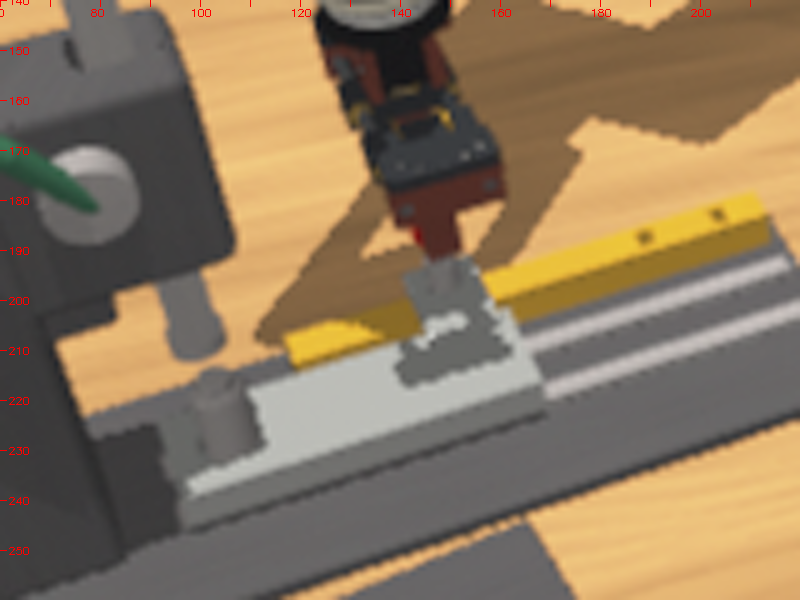

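View pics/w10.png

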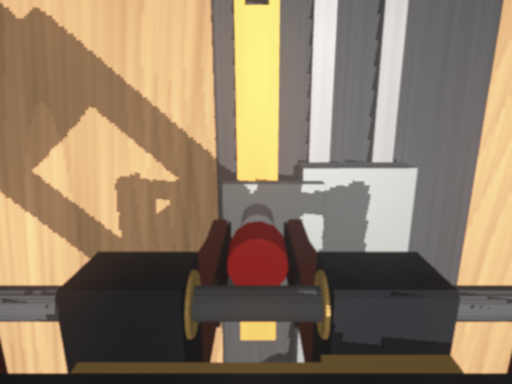

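```bash
python3 -m jog '[[0.15,-0.08,0.05,0,0,0,0],[0.15,-0.08,0.05,0.2,0,0,0],[0.15,-0.08,0.05,0.4,0,0,0],[0.15,-0.08,0.05,0.6,0,0,0],[0.15,-0.08,0.05,0.8,0,0,0],[0.15,-0.08,0.05,0.8,0,0,0]]'
```

```text
t: 14.03
tcp_pos: [0.469, -0.3223, 0.0972]
ee_rot: [0.668, 0.744, 0.0, -0.0]
contact_force: [3.5, 2.5, -5.5]
opening: 0.0271
```

```bash
python3 -m jog '[[0.15,0,0,0.2,0,0,0],[0.15,0,0,0.4,0,0,0],[0.15,0,0,0.6,0,0,0],[0.15,0,0,0.75,0,0,0],[0.15,0,0,0.8,0,0,0],[0.15,0,0,0.8,0,0,0],[0.15,0,0,0.8,0,0,0]]'
```

```text
t: 14.62
tcp_pos: [0.4691, -0.3227, 0.0901]
ee_rot: [0.668, 0.744, -0.0, 0.0]
contact_force: [1.7, 4.4, 2.2]
opening: 0.027
```

```bash
python3 -m jog '[[0.15,0.05,0,0.1,0,0,0],[0.15,0.05,0,0.1,0,0,0],[0.15,0.05,0,0.1,0,0,0],[0.15,0.05,0,0.1,0,0,0]]'
python3 - <<'E'
from h import *
f,s=save("wrist","w11"); print(s["tcp_pos"],s["contact_force"],s["opening"])
f,s=save("scene","s11"); crop(f["image"],60,140,220,260,5,"s11c")
f,s=save("top","t11"); crop(f["image"],280,165,440,245,5,"t11c")
E
```

```text
t: 14.95
tcp_pos: [0.4692, -0.3227, 0.09]
ee_rot: [0.668, 0.744, -0.0, 0.001]
contact_force: [-1.1, 4.2, 10.4]
opening: 0.0268
[ 0.46920919 -0.32270095  0.08997673] [-1.05164713  4.15072572 10.35274499] 0.026823689829128194
```

View pics/s11c.png

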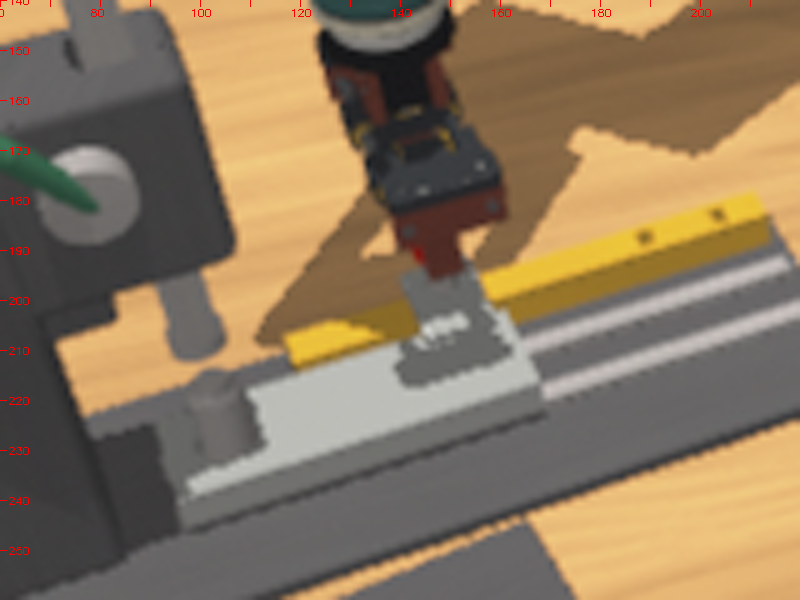

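View pics/t11c.png

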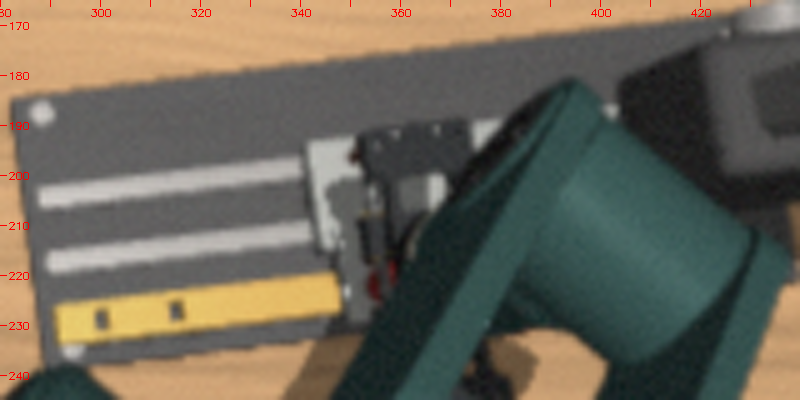

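View pics/w11.png

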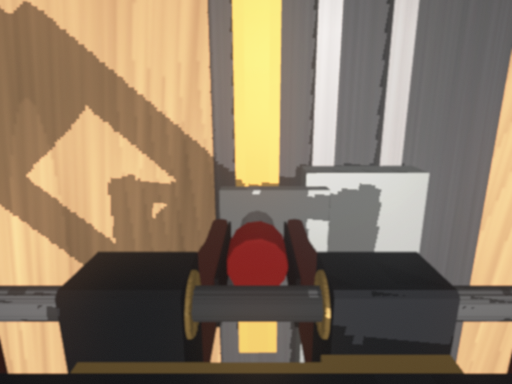

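```bash
python3 - <<'E'
from cell import bot, readout
s=readout.sense(); print(s["t"],s["tcp_pos"],s["contact_force"],s["opening"]); bot.sign_off()
E
```

```text
15.1 [ 0.46918981 -0.32266921  0.08997754] [-0.90452811  5.13502489  9.97243387] 0.027013912729341567
the job is handed in; nothing more can be done
```

I put the die upright in the nest, unlocked the shuttle, slid it to the next hole and let the pin go home. The job was handed in at 15.1 s with the gripper still holding the red knob.

**Die in the nest:** the nose top measured about 94.5 mm above the bench, and 95 mm is fully down. The later scene picture shows it upright under the ram.

**Unlocking and sliding:** the knob came up about 15.7 mm against −7 N. Between grasping the knob and the end, the gripper moved about 130.8 mm along the bed; the hole is at 130 mm and leaves about ±1 mm of play.

**Pin home:** the spring force fell as the knob went down, so the pin had entered the hole. It stopped at the same height as in the loading hole (TCP 90.0 mm). An extra push of about 10 N did not lower it further.

**What was less certain:**
- The arm settled 1–2 mm off its commanded pose near the nest, so I corrected the position twice from wrist pictures before lowering the die.
- About 5 N of sideways force along the bed remained at the end.
- The arm hid the die from the top camera, so its place under the ram rests on the scene picture and the measured travel.
- I did not check the other things on the bench in detail afterwards, but I saw no contact with any of them.

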